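Pack the short sleeve and close the parts box

ROBOT

A 6-joint arm with a two-finger parallel gripper is mounted at the origin on the work surface. World frame = base frame: x ahead of the robot, y to its left, z up, the work surface at z = 0. Lengths are in m, angles in rad, forces in N, time in s.
With the tool pointing down it reaches from about 0.35 to 0.975 m from the base axis. Payload 17.4 kg.
Tool frame: the origin (TCP) lies midway between the tips of the shut fingers; the grasp point (between the pads) lies 19 mm behind it (manip.grip_depth is the distance from the TCP to the grasp point, in m); z points along the fingers, y is the line along which they close (so a half turn about z gives the same grasp; the last joint's range is limited). The gripper opens to 85 mm and grips with 20 to 120 N. Pads are 22 mm wide; open, the fingers measure 114 mm over their backs; the gripper's body (76 mm by 85 mm) begins 54 mm behind the grasp point. The pads swing forward as they close: fully open they stand 13 mm farther back than shut.
Start: joints at [-1.149, 0.116, 1.442, -0, 1.584, -0.038], TCP at [0.3, -0.605, 0.231] pointing down, gripper open.
Joint ranges: [-2.83, 2.83], [-0.83, 2.19], [0.07, 2.5], [-1.14, 4.28], [0.01, 3], [-2.97, 2.97]. Speed limits (rad/s): [1.89, 1.89, 2.22, 3.14, 3.14, 3.14].

INTERFACE

Orientations are given as [roll, pitch, yaw] about the fixed x, y, z axes, in that order (R = Rz(yaw) Ry(pitch) Rx(roll)).
In Python, from rig import manip, read_camera gives the robot as it stands.
- The arm moves only by the tool apply_moves, never from a script. Its argument "commands" is a list of rows, each a list of 7 numbers: the opening, from -1 (shut) to 1 (fully open), so that 0 is half open, then the shift along the tool's x, y, z as a fraction of full scale, then the turn, a rotation vector about the tool's x, y, z as a fraction of full scale. A call has exactly 8 rows; each row is the pose to reach, as a shift and turn from the pose commanded when the call began, along the tool's axes at that moment, turning the shorter way round; what a row does not reach only later rows make up. Full scale, the value 1, is 0.25 m for a shift and 360 degrees for a turn. A row lasts 1/12 s, in which the tool goes at most 41.7 mm and 7.16 degrees, less where a joint would pass 70% of its speed; a pose out of reach is approached as far as the arm can. A call with a number of a shift or a turn outside -1 to 1 is refused whole. A call with a gripper value outside its range is refused whole. The fingers move at their own pace and stop on an object; "force" is the grip in N (left out, the last holds). Time passes only in rows, so rows that repeat a pose let the fingers close, or fill a call up. It gives the time, the measured TCP pose, the force, the opening and the grip force at its end, in the units of the state.
- manip.observe(): the state, without advancing time (a new reading comes with each control period).
- read_camera(name): name is "side" or "top" or "wrist"; returns a dict with "img" (400x640x3 uint8, red, green, blue), "fovy" (degrees; the focal length in pixels is half the picture's height over the tangent of half this angle, whatever the lens; pixels are square), "cx", "cy" (the principal point, pixels), "position" and "orientation" of the camera in the world. Camera axes: x right, y down, z forward; pixel columns grow to the right and rows downward; lengths in m; the calibration is good to about 2 mm. A picture is of the moment at which its call begins. There is no depth.
- manip.job_done(): hands the job in; it is judged then, once.
The state is a dict: "time": time; "q": joint angles; "qvel": joint speeds; "tau": joint torques, N m; "ee_pos": TCP position; "tcp_rot": TCP orientation; "ft_force": force on the tool from outside, world axes, zero at the start; "torque": the same for the moment, N m; "width": finger opening in m; "gripper_force": force on a finger pad.
Only numpy, scipy, OpenCV 4.12 (cv2) and the standard library are available. Lean on these libraries where they do the work, as an engineer would, in place of code of your own. Each camera call takes 0.05 s, during which the arm holds its last target. There are 200 camera calls.

TASK

Pack the shortest of the three steel spacer sleeves on the bench into the empty compartment of the grey parts box, beside the bearing that is already packed; set it down in there, do not drop it. Then put the loose lid on the box so that it is fully closed, flat on the rim all round, and let go.

Things in the scene. Friction and masses are not known exactly. Their poses are not given: they have to be found in the camera images.
- sleeve_centre (a point): The shortest of three plain steel spacer sleeves standing on the bench: a cylinder 44 mm in diameter and 36 mm high, about 0.25 kg. The point is its centre, half-way up (18 mm above its underside); z is its axis. The two others have the same diameter but are 64 and 88 mm high and would stand above the rim of the box.
- parts_box: Grey open box fixed to the bench, 135 (x) by 165 (y) by 60 mm high; walls and floor 5 mm thick; rim at z = 60 mm. Origin: centre of its underside, z up. A divider along x at y = 0, 5 mm thick and 30 mm high, leaves two compartments, each 125 (x) by 75 mm (y) inside: the empty one centred at x = 0, y = +40 mm in the box's frame, the bearing's at y = -40 mm; their floor at z = 5 mm.
- lid_handle (a point): Centre of the black bar handle (90 mm along y, 16 wide, 16 high; pinch across x) of the loose grey lid, 0.25 kg, right way up on the bench. Plate 155 (x) by 185 (y) by 6 mm, its top 33 mm below this point; plug below it 101 by 131 by 8 mm, 12 mm play in the rim each side. Axes: the lid's. Closed: point over the box's centre, 99 mm above its underside (47 mm now, above the bench), x along x or -x.
- bearing_centre (a point): A ball bearing, 52 mm in diameter and 24 mm high, lying in the box's other compartment, where it belongs. The point is its centre, 12 mm above its underside; z is its axis.
Not all that is in view belongs to the job. Leave any purple look-alike of the part that bears sleeve_centre alone. Leave any green look-alike of the part that bears lid_handle alone.

How it is judged:
On the way:
1. the short sleeve stands or lies in the empty compartment, let go (x of sleeve_centre in the frame of parts_box between -0.0625 and 0.0625 m and y of sleeve_centre in the frame of parts_box between 0.0025 and 0.0775 m and z of sleeve_centre in the frame of parts_box between 0 and 0.05 m and contact force between the fingers and sleeve below 0.1 N), for 0.2 s.
At the end, for the whole second after the job is handed in: The short sleeve is inside the compartment that was empty, the bearing in its own, and the lid sits on the rim: within 18 mm of the box's centre each way, 4 mm below to 3 mm above closed height, level within 2.8 degrees, square within 15 degrees; all released and at rest (x of sleeve_centre in the frame of parts_box between -0.0625 and 0.0625 m and y of sleeve_centre in the frame of parts_box between 0.0025 and 0.0775 m and z of sleeve_centre in the frame of parts_box between 0 and 0.05 m and x of bearing_centre in the frame of parts_box between -0.0625 and 0.0625 m and y of bearing_centre in the frame of parts_box between -0.0775 and -0.0025 m and z of bearing_centre in the frame of parts_box between 0 and 0.05 m and x of lid_handle in the frame of parts_box between -0.018 and 0.018 m and y of lid_handle in the frame of parts_box between -0.018 and 0.018 m and z of lid_handle in the frame of parts_box between 0.095 and 0.102 m and angle between the z axis of lid_handle and the z axis of parts_box, either way round below 0.05 rad and angle between the x axis of lid_handle and the x axis of parts_box, either way round below 0.26 rad and linear speed of each of lid, sleeve below 0.02 m/s); the robot touches nothing.
It fails at once if the sleeve is dropped: it falls free for more than about 4 cm (linear speed of sleeve above 0.9 m/s and contact force between the fingers and sleeve below 0.05 N).
It also fails if it takes over 64 s, if anything falls off the work surface, if the arm or the gripper's body presses on something with over 40 N, if the wrist force passes 120 N, or if a joint passes its speed limit or range.

## Working session

There is one attempt and no reset: what is moved stays moved. The work goes in short steps, Python scripts to look and compute and a tool call to move; the robot and the scene stay as the last step left them, time stands still between calls to the robot, and variables do not carry over. Pictures are saved under pics/ and viewed, at most 10 in all, crops included, and the job is handed in when it is done.

Besides the shell and the picture viewer there is one more tool, called after ">>>" as name(argument=value, ...) on one line, values as JSON. apply_moves: Moves the arm, as the interface text tells. Its arguments: {"type":"object","properties":{"commands":{"type":"array"},"force":{"type":"number"}},"required":["commands"]}

```bash
ls; mkdir -p pics; cat > h.py <<'E'
import numpy as np, cv2
from scipy.spatial.transform import Rotation as R
from rig import manip, read_camera
def rot(c):
    o=np.array(c["orientation"],float)
    if o.shape==(3,3): return o
    return R.from_euler('xyz',o).as_matrix() if o.size==3 else R.from_quat(o).as_matrix()
def ray(c,u,v):
    f=c["img"].shape[0]/2/np.tan(np.radians(c["fovy"])/2)
    d=rot(c)@np.array([(u-c["cx"])/f,(v-c["cy"])/f,1]); return np.array(c["position"]),d
def onz(c,u,v,z):
    p,d=ray(c,u,v); return p+d*(z-p[2])/d[2]
def proj(c,P):
    f=c["img"].shape[0]/2/np.tan(np.radians(c["fovy"])/2)
    q=rot(c).T@(np.array(P)-c["position"]); return q[:2]/q[2]*f+[c["cx"],c["cy"]]
def save(c,n): cv2.imwrite("pics/"+n,c["img"][:,:,::-1])
E
python3 - <<'E'
from h import *
s=manip.observe(); print(s)
ims=[]
for n in("top","side"):
    c=read_camera(n); print(n,{k:v for k,v in c.items() if k!="img"})
    save(c,n+"0.png")
E
```

```text
pics
{'time': 0.0, 'q': array([-1.14879951e+00,  1.16499735e-01,  1.44230495e+00, -1.38460716e-05,
        1.58396545e+00, -3.77996881e-02]), 'qvel': array([ 0.00127126, -0.00048848, -0.00012782, -0.00010609,  0.00055193,
       -0.0018048 ]), 'tau': array([ 6.97429514e-04, -7.31982708e+01, -6.32486773e+01, -1.42935016e-05,
        6.09041657e-03,  2.88546300e-05]), 'ee_pos': array([ 0.29945099, -0.60472502,  0.23052825]), 'tcp_rot': array([-3.14041549e+00, -3.06625160e-05,  4.59796315e-01]), 'ft_force': array([ 0.51314799,  0.30247127, -0.89569839]), 'torque': array([-0.04058767, -0.01736815, -0.08081699]), 'gripper_force': 0.0, 'width': 0.08535243376718596}
top {'fovy': 44.298878593494635, 'cx': 320.0546673692908, 'cy': 208.1190438726503, 'position': array([0.4053507 , 0.00392331, 1.45997452]), 'orientation': array([-3.08625524, -0.00315549, -1.55565322])}
side {'fovy': 42.22986679298136, 'cx': 307.3190703657345, 'cy': 199.2560823140191, 'position': array([0.00829712, 0.65360777, 0.96774755]), 'orientation': array([-2.40176906,  0.01208519, -2.5010886 ])}
```

View pics/top0.png

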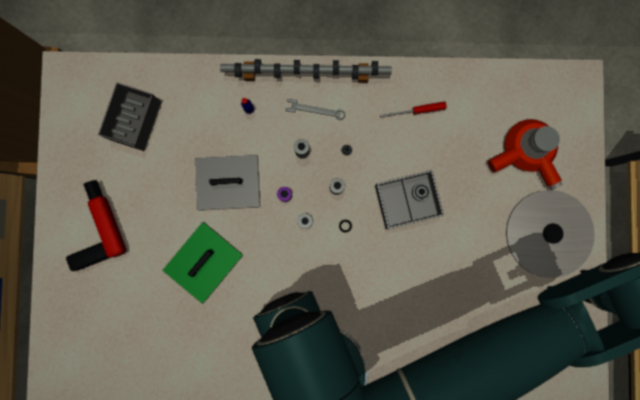

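View pics/side0.png

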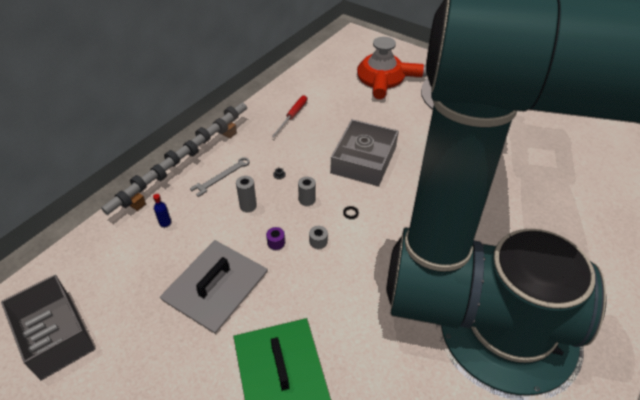

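Top view, candidate sleeves:
- (302,148) is the tallest; it appears at (246,193) in the side view.
- (337,186) is the middle one, at (307,190) in the side view.
- (305,221) is the short steel one, at (318,237) in the side view. This is the one meant.
- (285,194) is the purple look-alike, to be left alone.

Lids: the grey one at (227,182) is the one to use; the green one at (203,262) is to be left alone. The box is at (408,200), with the bearing on the right (-y) and the empty compartment on the left. Next I'll measure and confirm in one crop.

```bash
cat > m.py <<'E'
from h import *
c=read_camera("top"); im=c["img"]; hsv=cv2.cvtColor(im,cv2.COLOR_RGB2HSV)
s=read_camera("side")
# grey: low saturation vs bench; print samples
for n,(u,v) in dict(bench=(270,240),lid=(215,165),box=(390,190),slv=(300,221)).items(): print(n,im[v,u],hsv[v,u])
m=((hsv[...,1]<30)).astype(np.uint8)*255
m=cv2.morphologyEx(m,cv2.MORPH_CLOSE,np.ones((3,3)))
cs,_=cv2.findContours(m,cv2.RETR_EXTERNAL,cv2.CHAIN_APPROX_NONE)
for k in cs:
    a=cv2.contourArea(k)
    if a<60: continue
    r=cv2.minAreaRect(k); (x,y)=r[0]
    if 180<x<460 and 120<y<240: print(a,np.round(r[0],1),np.round(r[1],1),r[2])
crop=im[120:250,180:450]; crop=cv2.resize(crop,None,fx=2.9,fy=2.9,interpolation=cv2.INTER_CUBIC)
sc=cv2.resize(s["img"][150:270,220:410],None,fx=2,fy=2,interpolation=cv2.INTER_CUBIC)
W=crop.shape[1]; pad=np.zeros((220,W,3),np.uint8); sc=sc[:220]; pad[:,:sc.shape[1]]=sc[:, :W]
out=np.vstack([crop,pad]);print(out.shape); cv2.imwrite("pics/crop1.png",out[:,:,::-1])
E
python3 m.py
```

```text
bench [143 138 121] [ 23  39 143]
lid [103 103  96] [ 30  17 103]
box [109 109 103] [ 30  14 109]
slv [122 126 118] [ 45  16 126]
164.0 [305.  220.5] [15. 14.] 90.0
169.0 [337.  185.5] [15. 14.] 90.0
2660.0 [409.  198.9] [47.8 59.7] 75.96376037597656
3113.0 [227.  181.8] [52.1 62.7] 86.98721313476562
63.5 [346.5 149.5] [9. 9.] 90.0
205.5 [301. 148.] [18. 14.] 90.0
(597, 783, 3)
```

View pics/crop1.png

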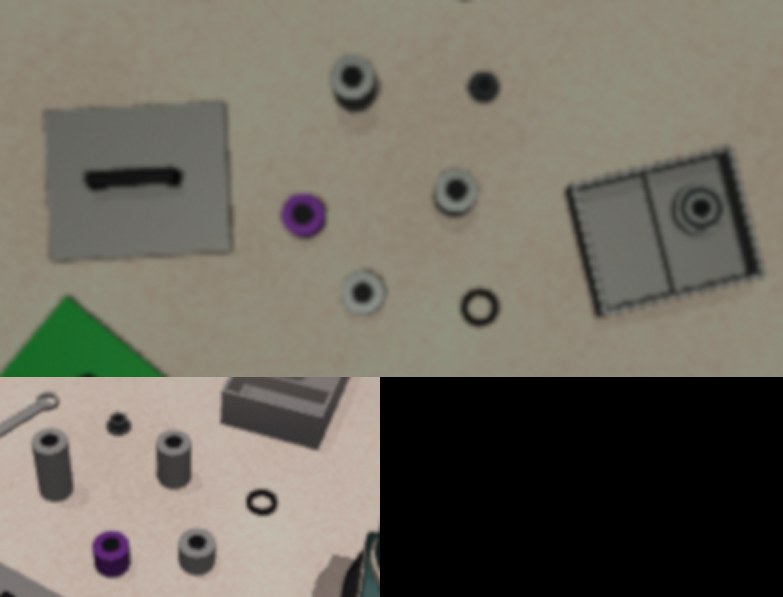

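The crop confirms it: (305,221) is short, steel and not purple. In the side view it is clearly the lowest of the three steel ones.

```bash
cat > m2.py <<'E'
from h import *
c=read_camera("top"); im=c["img"]; hsv=cv2.cvtColor(im,cv2.COLOR_RGB2HSV)
print("sleeve",onz(c,305,220.7,.036))
m=((hsv[...,1]<30)).astype(np.uint8)*255
m=cv2.morphologyEx(m,cv2.MORPH_CLOSE,np.ones((5,5)))
cs,_=cv2.findContours(m,cv2.RETR_EXTERNAL,cv2.CHAIN_APPROX_NONE)
for n,p,z in(("box",(409,199),.06),("lid",(227,182),.014)):
    for k in cs:
        if cv2.contourArea(k)<1500 or cv2.pointPolygonTest(k,p,False)<0: continue
        b=cv2.boxPoints(cv2.minAreaRect(k)); P=np.array([onz(c,u,v,z)[:2] for u,v in b])
        e=[P[1]-P[0],P[2]-P[1]]
        l=max(e,key=np.linalg.norm); a=np.degrees(np.arctan2(l[1],l[0]))
        print(n,P.mean(0),[np.linalg.norm(x) for x in e],"long axis deg",a, b.tolist())
k=(im.max(2)<60)&(np.indices(im.shape[:2])[1]>205)&(np.indices(im.shape[:2])[1]<248)&(np.indices(im.shape[:2])[0]>172)&(np.indices(im.shape[:2])[0]<192)
v,u=np.nonzero(k); r=cv2.minAreaRect(np.c_[u,v].astype(np.float32)); print(r, onz(c,*r[0],.05))
b=cv2.boxPoints(r);P=np.array([onz(c,x,y,.05)[:2] for x,y in b]);e=[P[1]-P[0],P[2]-P[1]];l=max(e,key=np.linalg.norm);print(np.degrees(np.arctan2(l[1],l[0])),[np.linalg.norm(x) for x in e])
w=read_camera("wrist"); print({k:v for k,v in w.items() if k!="img"}); o=manip.observe()
T=R.from_euler('xyz',o['tcp_rot']).as_matrix()
print("cam in tool",T.T@(w['position']-o['ee_pos']),T.T@rot(w))
E
python3 m2.py
```

```text
sleeve [0.44710617 0.04370004 0.036     ]
box [ 0.51247472 -0.25334273] [np.float64(0.17011364281132463), np.float64(0.13602234626409151)] long axis deg -75.0452646921246 [[374.58831787109375, 183.3529815673828], [432.00006103515625, 169.0000457763672], [443.52947998046875, 215.11769104003906], [386.11773681640625, 229.4706268310547]]
lid [0.55944595 0.27663374] [np.float64(0.18572116874476524), np.float64(0.15473329276256034)] long axis deg -85.98215812864065 [[194.2687530517578, 157.47195434570312], [256.92352294921875, 154.085205078125], [259.73486328125, 206.09539794921875], [197.08010864257812, 209.48214721679688]]
((225.53274536132812, 180.94203186035156), (6.389901638031006, 33.13145065307617), 85.76361083984375) [0.55775647 0.27415418 0.05      ]
-84.84788248803412 [np.float64(0.09536603253202355), np.float64(0.018514320941945647)]
{'fovy': 66.86807516565516, 'cx': 324.3009740245077, 'cy': 203.4836151764839, 'position': array([ 0.36976566, -0.56984032,  0.37400543]), 'orientation': array([ 2.82886534e+00,  1.49779959e-03, -1.10968219e+00])}
cam in tool [ 0.07852121 -0.00025988 -0.1429773 ] [[ 1.34741662e-03 -9.51488947e-01 -3.07679977e-01]
 [ 9.99998521e-01  1.61089713e-03 -6.02366748e-04]
 [ 1.06878610e-03 -3.07678710e-01  9.51489710e-01]]
```

```bash
cat > plan.py <<'E'
from h import *
import sys
x,y,z,yaw=map(float,sys.argv[1:5]); o=manip.observe()
T=R.from_euler('xyz',o['tcp_rot']); G=R.from_euler('xyz',[np.pi,0,np.radians(yaw)])
d=T.inv().apply(np.array([x,y,z])-o['ee_pos']); r=(T.inv()*G).as_rotvec(True)
print("t",round(o['time'],2),"shift",np.round(d/.25,4),"turn",np.round(r/360,4),"rows",np.linalg.norm(d)/.0417,np.linalg.norm(r)/7.16)
E
python3 plan.py .447 .0437 .2 60
```

```text
t 0.3 shift [ 1.6799 -2.063   0.125 ] turn [-0.0001 -0.     -0.0935] rows 15.967540357780686 4.700742740837651
```

>>> apply_moves(commands=[[1,0.105,-0.125,0,0,0,0],[1,0.21,-0.25,0,0,0,0],[1,0.315,-0.375,0,0,0,0],[1,0.42,-0.5,0,0,0,0],[1,0.525,-0.625,0,0,0,0],[1,0.63,-0.75,0,0,0,0],[1,0.735,-0.875,0,0,0,0],[1,0.84,-1,0,0,0,0]])

```text
time: 0.97
ee_pos: [0.3767, -0.2858, 0.2314]
tcp_rot: [3.141, -0.0, 0.459]
ft_force: [1.2, 0.3, 0.4]
width: 0.0853
gripper_force: 0.0
```

>>> apply_moves(commands=[[1,0.105,-0.125,0.015,0,0,-0.012],[1,0.21,-0.25,0.03,0,0,-0.024],[1,0.315,-0.375,0.045,0,0,-0.036],[1,0.42,-0.5,0.06,0,0,-0.048],[1,0.525,-0.625,0.075,0,0,-0.06],[1,0.63,-0.75,0.09,0,0,-0.072],[1,0.735,-0.875,0.105,0,0,-0.084],[1,0.84,-1,0.12,0,0,-0.0935]])

```text
time: 1.63
ee_pos: [0.4539, 0.0317, 0.2015]
tcp_rot: [3.141, -0.001, 1.051]
ft_force: [0.4, -1.4, -0.9]
width: 0.0851
gripper_force: 0.0
```

```bash
python3 plan.py .447 .0437 .2 60; python3 - <<'E'
from h import *
w=read_camera("wrist"); save(w,"w1.png"); o=manip.observe(); print(o['ee_pos'],o['tcp_rot'])
print("expected px",proj(w,[.447,.0437,.036]))
hsv=cv2.cvtColor(w["img"],cv2.COLOR_RGB2HSV)
m=((hsv[...,1]<30)&(w["img"].max(2)>60)).astype(np.uint8)*255
cs,_=cv2.findContours(m,cv2.RETR_EXTERNAL,cv2.CHAIN_APPROX_NONE)
for k in cs:
    if cv2.contourArea(k)>400:
        (e,ax,a)=cv2.fitEllipse(k); print(cv2.contourArea(k),e,ax,onz(w,*e,.036))
E
```

```text
t 1.63 shift [ 0.0279 -0.0479  0.006 ] turn [ 0.0001 -0.0001  0.0007] rows 0.3344990514712626 0.03450608589203327
[0.45467597 0.03728217 0.20048437] [-3.14050536e+00 -2.13418354e-03  1.05914633e+00]
expected px [313.21456524 178.08608849]
650.0 (494.4796447753906, 305.4864501953125) (22.129613876342773, 55.23262405395508) [ 0.55702375 -0.19905828  0.036     ]
450.5 (316.3946228027344, 239.25120544433594) (22.649188995361328, 44.73429489135742) [ 0.41492324 -0.01813819  0.036     ]
1401.0 (444.8852233886719, 206.00282287597656) (42.3884162902832, 42.8033332824707) [ 0.55426649 -0.05270914  0.036     ]
1285.0 (309.259033203125, 172.0687713623047) (39.784271240234375, 41.70463562011719) [0.4466602  0.05123098 0.036     ]
2940.5 (533.1084594726562, 38.5037956237793) (56.18717575073242, 68.35074615478516) [0.68655078 0.05677877 0.036     ]
2348.0 (619.8121337890625, 65.38636779785156) (29.014522552490234, 129.927490234375) [ 0.74983266 -0.00510074  0.036     ]
883.5 (282.4754333496094, 10.289977073669434) (28.642427444458008, 59.53886413574219) [0.50024389 0.18875811 0.036     ]
```

View pics/w1.png

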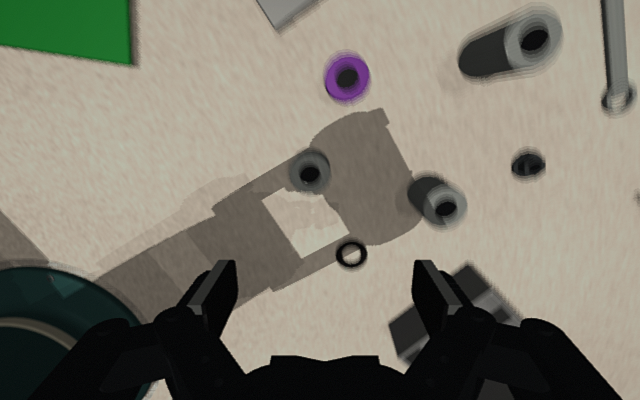

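The wrist view shows the short sleeve at (309,172) and the purple one at (347,77), with nothing in the way of the fingers. I'll settle on top and measure again.

```bash
python3 plan.py .447 .045 .14 60
```

```text
t 1.68 shift [ 0.0114 -0.0416  0.242 ] turn [-0.0002 -0.0003  0.0019] rows 1.473765950418896 0.09752778200877268
```

>>> apply_moves(commands=[[1,0.018,-0.026,0.12,0,0,0],[1,0.035,-0.053,0.24,0,0,0],[1,0.035,-0.053,0.24,0,0,0],[1,0.035,-0.053,0.24,0,0,0],[1,0.035,-0.053,0.24,0,0,0],[1,0.035,-0.053,0.24,0,0,0],[1,0.035,-0.053,0.24,0,0,0],[1,0.035,-0.053,0.24,0,0,0]])

```text
time: 2.35
ee_pos: [0.4474, 0.0434, 0.1424]
tcp_rot: [3.14, -0.001, 1.047]
ft_force: [0.4, -0.0, 0.5]
width: 0.0851
gripper_force: 0.0
```

```bash
cat > ws.py <<'E'
from h import *
w=read_camera("wrist"); save(w,"w2.png"); o=manip.observe(); print(o['ee_pos'],o['tcp_rot'])
hsv=cv2.cvtColor(w["img"],cv2.COLOR_RGB2HSV)
m=((hsv[...,1]<30)&(w["img"].max(2)>60)).astype(np.uint8)*255
cs,_=cv2.findContours(m,cv2.RETR_EXTERNAL,cv2.CHAIN_APPROX_NONE)
for k in cs:
    if cv2.contourArea(k)>400:
        (e,ax,a)=cv2.fitEllipse(k); P=onz(w,*e,.036)
        if abs(P[0]-.45)<.05 and abs(P[1]-.04)<.05: print(cv2.contourArea(k),e,ax,P)
E
python3 ws.py; python3 plan.py .447 .045 .003 60
```

```text
[0.44730197 0.04341344 0.14215555] [ 3.14063510e+00 -5.83374691e-04  1.04663262e+00]
1777.0 (320.9405212402344, 199.3609619140625) (46.30985641479492, 48.964324951171875) [0.445612   0.04670452 0.036     ]
t 2.4 shift [ 0.0046 -0.0048  0.5566] turn [ 0.0002 -0.0001 -0.0001] rows 3.337288247185939 0.010048118029854974
```

>>> apply_moves(commands=[[1,0.005,-0.005,0.1,0,0,0],[1,0.005,-0.005,0.2,0,0,0],[1,0.005,-0.005,0.3,0,0,0],[1,0.005,-0.005,0.4,0,0,0],[1,0.005,-0.005,0.48,0,0,0],[1,0.005,-0.005,0.53,0,0,0],[1,0.005,-0.005,0.555,0,0,0],[1,0.005,-0.005,0.555,0,0,0]])

```text
time: 3.07
ee_pos: [0.446, 0.0453, 0.0017]
tcp_rot: [-3.14, 0.001, 1.047]
ft_force: [0.0, 0.0, -0.8]
width: 0.0852
gripper_force: 0.0
```

>>> apply_moves(commands=[[-0.5,0,0,0,0,0,0],[-0.5,0,0,0,0,0,0],[-0.5,0,0,0,0,0,0],[-0.5,0,0,0,0,0,0],[-0.5,0,0,0,0,0,0],[-0.5,0,0,0,0,0,0],[-0.5,0,0,0,0,0,0],[-0.5,0,0,0,0,0,0]], force=40)

```text
time: 3.73
ee_pos: [0.4471, 0.0455, 0.0038]
tcp_rot: [3.14, -0.001, 1.047]
ft_force: [-2.8, 0.0, 8.1]
width: 0.0429
gripper_force: 40.3
```

Gripped (43 mm, 40 N). Next I'll lift and carry it to the box.

>>> apply_moves(commands=[[-0.5,0,0,-0.08,0,0,0],[-0.5,0,0,-0.18,0,0,0],[-0.5,0,0,-0.3,0,0,0],[-0.5,0,0,-0.4,0,0,0],[-0.5,0,0,-0.5,0,0,0],[-0.5,0,0,-0.6,0,0,0],[-0.5,0,0,-0.65,0,0,0],[-0.5,0,0,-0.65,0,0,0]])

```text
time: 4.4
ee_pos: [0.4475, 0.0455, 0.168]
tcp_rot: [3.138, -0.002, 1.047]
ft_force: [-0.1, -0.6, -1.9]
width: 0.0429
gripper_force: 41.6
```

```bash
python3 plan.py .502 -.2147 .165 105
```

```text
t 4.4 shift [-0.7924  0.7092  0.0126] turn [ 7.00e-04 -1.00e-04 -1.25e-01] rows 6.375911949889298 6.2838673523584605
```

>>> apply_moves(commands=[[-0.5,-0.09,0.08,0,0,0,-0.015],[-0.5,-0.21,0.19,0,0,0,-0.033],[-0.5,-0.33,0.3,0,0,0,-0.051],[-0.5,-0.45,0.405,0,0,0,-0.069],[-0.5,-0.57,0.51,0,0,0,-0.087],[-0.5,-0.68,0.61,0,0,0,-0.105],[-0.5,-0.75,0.67,0,0,0,-0.118],[-0.5,-0.792,0.709,0,0,0,-0.125]])

```text
time: 5.07
ee_pos: [0.5006, -0.2179, 0.1627]
tcp_rot: [-3.14, -0.001, 1.836]
ft_force: [0.2, 0.2, -2.3]
width: 0.0432
gripper_force: 41.6
```

>>> apply_moves(commands=[[-0.5,0,0,0,0,0,0],[-0.5,0,0,0,0,0,0],[-0.5,0,0,0,0,0,0],[-0.5,0,0,0,0,0,0],[-0.5,0,0,0,0,0,0],[-0.5,0,0,0,0,0,0],[-0.5,0,0,0,0,0,0],[-0.5,0,0,0,0,0,0]])

```text
time: 5.73
ee_pos: [0.5011, -0.2143, 0.1652]
tcp_rot: [3.141, 0.0, 1.833]
ft_force: [-0.9, -0.8, -2.5]
width: 0.0428
gripper_force: 41.6
```

```bash
python3 plan.py .502 -.2147 .1 105; python3 - <<'E'
from h import *
w=read_camera("wrist"); o=manip.observe(); print(o['ee_pos'],o['tcp_rot'])
b=np.array([.512,-.2533,.06]); X=np.array([np.cos(np.radians(15)),np.sin(np.radians(15)),0]); Y=np.array([-X[1],X[0],0])
im=w["img"].copy()
P=[proj(w,b+i*X*.0675+j*Y*.0825).astype(int) for i,j in((1,1),(1,-1),(-1,-1),(-1,1))]
print(P)
for p in P: cv2.circle(im,tuple(int(t) for t in p),3,(255,0,0),1)
cv2.imwrite("pics/w3.png",im[:,:,::-1])
E
```

```text
t 5.73 shift [-0.0023  0.0032  0.2608] turn [0.     0.     0.0001] rows 1.5634828935102605 0.004238662868748514
[ 0.50103482 -0.21440886  0.16513579] [3.14142617e+00 1.12714666e-04 1.83292708e+00]
[array([407, 153]), array([393, 321]), array([256, 321]), array([242, 153])]
```

View pics/w3.png

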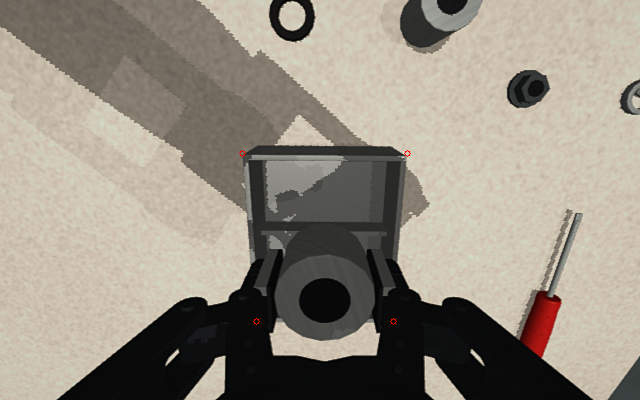

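The wrist view shows the far rim corners at about (247,156) and (406,156), 2–4 px from where I predicted them. The box centre is therefore about (0.514,-0.255), and the sleeve hangs above the empty compartment.

```bash
python3 plan.py .5036 -.2162 .02 105
```

```text
t 5.78 shift [-0.0095  0.008   0.5805] turn [0.     0.     0.0001] rows 3.481283188881271 0.0031016321164007944
```

>>> apply_moves(commands=[[-0.5,-0.01,0.008,0.08,0,0,0],[-0.5,-0.01,0.008,0.18,0,0,0],[-0.5,-0.01,0.008,0.28,0,0,0],[-0.5,-0.01,0.008,0.38,0,0,0],[-0.5,-0.01,0.008,0.46,0,0,0],[-0.5,-0.01,0.008,0.53,0,0,0],[-0.5,-0.01,0.008,0.58,0,0,0],[-0.5,-0.01,0.008,0.58,0,0,0]])

```text
time: 6.45
ee_pos: [0.5024, -0.216, 0.0175]
tcp_rot: [-3.139, -0.002, 1.833]
ft_force: [-0.5, 0.1, -2.8]
width: 0.0429
gripper_force: 41.5
```

>>> apply_moves(commands=[[-0.5,0,0,0.01,0,0,0],[-0.5,0,0,0.02,0,0,0],[-0.5,0,0,0.028,0,0,0],[-0.5,0,0,0.034,0,0,0],[-0.5,0,0,0.038,0,0,0],[-0.5,0,0,0.04,0,0,0],[-0.5,0,0,0.04,0,0,0],[-0.5,0,0,0.04,0,0,0]])

```text
time: 7.12
ee_pos: [0.5036, -0.2165, 0.0102]
tcp_rot: [3.141, 0.0, 1.833]
ft_force: [0.6, -0.1, -1.7]
width: 0.0431
gripper_force: 41.6
```

>>> apply_moves(commands=[[-0.5,0,0,0.002,0,0,0],[-0.5,0,0,0.004,0,0,0],[-0.5,0,0,0.004,0,0,0],[-0.5,0,0,0.004,0,0,0],[-0.5,0,0,0.004,0,0,0],[-0.5,0,0,0.004,0,0,0],[-0.5,0,0,0.004,0,0,0],[-0.5,0,0,0.004,0,0,0]])

```text
time: 7.78
ee_pos: [0.5036, -0.2165, 0.0091]
tcp_rot: [3.142, 0.0, 1.833]
ft_force: [0.3, -0.1, -2.4]
width: 0.0428
gripper_force: 41.6
```

>>> apply_moves(commands=[[-0.5,0,0,0.002,0,0,0],[-0.5,0,0,0.004,0,0,0],[-0.5,0,0,0.005,0,0,0],[-0.5,0,0,0.006,0,0,0],[-0.5,0,0,0.006,0,0,0],[-0.5,0,0,0.006,0,0,0],[-0.5,0,0,0.006,0,0,0],[-0.5,0,0,0.006,0,0,0]])

```text
time: 8.45
ee_pos: [0.5037, -0.2166, 0.0088]
tcp_rot: [3.142, 0.0, 1.833]
ft_force: [-8.7, 3.2, 15.3]
width: 0.0427
gripper_force: 43.2
```

Contact: 15 N upward, so the sleeve is on the floor. I'll open partly, with the fingers staying inside the compartment.

>>> apply_moves(commands=[[0.1,0,0,0,0,0,0],[0.3,0,0,0,0,0,0],[0.45,0,0,0,0,0,0],[0.45,0,0,0,0,0,0],[0.45,0,0,0,0,0,0],[0.45,0,0,0,0,0,0],[0.45,0,0,0,0,0,0],[0.45,0,0,0,0,0,0]])

```text
time: 9.12
ee_pos: [0.5034, -0.2167, 0.0076]
tcp_rot: [-3.141, 0.0, 1.833]
ft_force: [-5.1, -0.6, 3.9]
width: 0.0621
gripper_force: 1.7
```

>>> apply_moves(commands=[[0.45,0,0,-0.04,0,0,0],[0.45,0,0,-0.12,0,0,0],[0.45,0,0,-0.24,0,0,0],[0.45,0,0,-0.38,0,0,0],[0.45,0,0,-0.52,0,0,0],[0.45,0,0,-0.66,0,0,0],[0.45,0,0,-0.76,0,0,0],[0.45,0,0,-0.8,0,0,0]])

```text
time: 9.78
ee_pos: [0.5044, -0.2168, 0.2127]
tcp_rot: [3.137, 0.004, 1.833]
ft_force: [-0.3, 0.0, 1.1]
width: 0.0619
gripper_force: 0.0
```

```bash
python3 - <<'E'
from h import *
w=read_camera("wrist"); o=manip.observe(); print(o['ee_pos'],o['tcp_rot'],o['width'])
b=np.array([.514,-.2548,.06]); X=np.array([np.cos(np.radians(15)),np.sin(np.radians(15)),0]); Y=np.array([-X[1],X[0],0])
im=w["img"].copy()
for i,j in((1,1),(1,-1),(-1,-1),(-1,1)):
    p=proj(w,b+i*X*.0675+j*Y*.0825); print(p); cv2.circle(im,tuple(int(t) for t in p),3,(255,0,0),1)
cv2.imwrite("pics/w4.png",im[:,:,::-1])
E
python3 plan.py .558 .275 .2 94
```

```text
[ 0.50456472 -0.21690314  0.21253004] [3.13712557 0.00368458 1.83277791] 0.06187490681712353
[393.36924167 144.20984894]
[382.87166968 291.38297013]
[263.72249095 291.48815413]
[253.36983723 144.06085232]
t 9.83 shift [1.8453 0.7158 0.0465] turn [0.0008 0.0005 0.0306] rows 11.869438478186268 1.5385325091919009
```

View pics/w4.png

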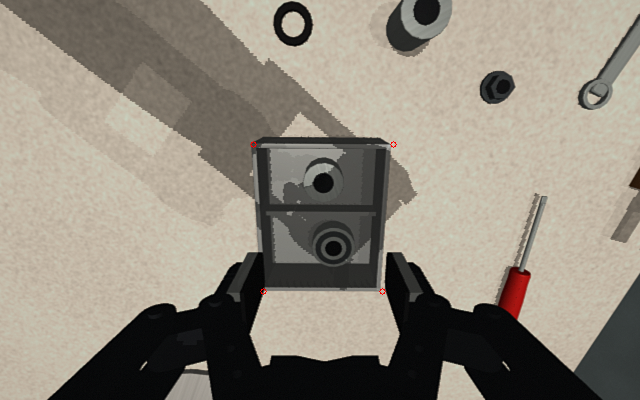

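The sleeve stands in its compartment at (322,180), the bearing is at (333,246), and the rim matches my box estimate within about 1 mm. Next I'll go to the grey lid.

>>> apply_moves(commands=[[1,0.1,0.04,0,0,0,0],[1,0.22,0.085,0,0,0,0],[1,0.34,0.13,0,0,0,0],[1,0.46,0.18,0,0,0,0],[1,0.58,0.225,0,0,0,0],[1,0.7,0.27,0,0,0,0],[1,0.81,0.315,0,0,0,0],[1,0.92,0.36,0,0,0,0]])

```text
time: 10.5
ee_pos: [0.5305, 0.0306, 0.2062]
tcp_rot: [-3.14, -0.001, 1.833]
ft_force: [0.4, -0.5, -0.1]
width: 0.0853
gripper_force: 0.0
```

>>> apply_moves(commands=[[1,0.12,0.045,0,0,0,0.004],[1,0.24,0.09,0,0,0,0.008],[1,0.36,0.14,0.01,0,0,0.012],[1,0.48,0.185,0.02,0,0,0.016],[1,0.6,0.23,0.03,0,0,0.02],[1,0.72,0.28,0.04,0,0,0.024],[1,0.84,0.325,0.045,0,0,0.028],[1,0.92,0.356,0.045,0,0,0.0306]])

```text
time: 11.17
ee_pos: [0.5567, 0.2766, 0.1941]
tcp_rot: [-3.139, 0.0, 1.64]
ft_force: [-0.7, -0.8, -0.3]
width: 0.0856
gripper_force: 0.0
```

>>> apply_moves(commands=[[1,0,0,0,0,0,0],[1,0,0,0,0,0,0],[1,0,0,0,0,0,0],[1,0,0,0,0,0,0],[1,0,0,0,0,0,0],[1,0,0,0,0,0,0],[1,0,0,0,0,0,0],[1,0,0,0,0,0,0]])

```text
time: 11.83
ee_pos: [0.5574, 0.2738, 0.1965]
tcp_rot: [3.141, -0.0, 1.64]
ft_force: [0.1, -0.3, 0.5]
width: 0.0859
gripper_force: 0.0
```

```bash
python3 - <<'E'
from h import *
w=read_camera("wrist"); o=manip.observe(); print(o['ee_pos'],o['tcp_rot'],o['width'])
im=w["img"].copy()
for y in(-.045,.045):
  for x in(-.008,.008):
    a=np.radians(4); X=np.array([np.cos(a),np.sin(a),0]);Y=np.array([-X[1],X[0],0])
    p=proj(w,np.array([.558,.2755,.055])+x*X+y*Y);print(p); cv2.circle(im,tuple(int(t) for t in p),3,(255,0,0),1)
cv2.imwrite("pics/w5.png",im[:,:,::-1])
E
python3 plan.py .558 .2755 .03 94
```

```text
[0.55743791 0.27388402 0.1964263 ] [ 3.14137163e+00 -5.56820547e-05  1.64012393e+00] 0.08528554809539544
[317.47336096 232.09809225]
[333.19685025 232.1115122 ]
[316.86759696 142.44872983]
[334.13618848 142.46164242]
t 11.88 shift [0.0063 0.0025 0.6657] turn [ 0.     -0.     -0.0001] rows 3.9912491938747405 0.004292420755871595
```

View pics/w5.png

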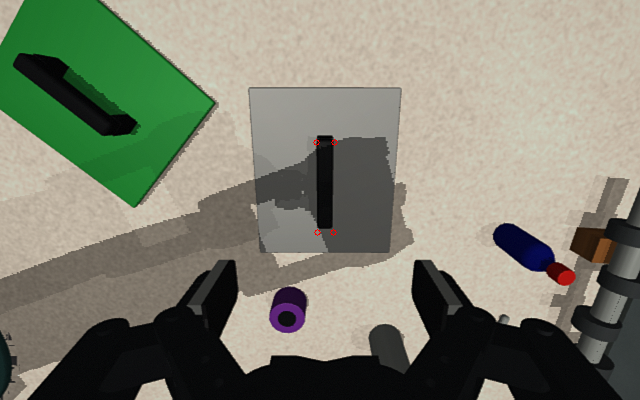

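The wrist view shows the handle at cols 317–332 and rows 136–228, so its centre is about 5 px towards +y of my prediction.

```bash
python3 - <<'E'
from h import *
w=read_camera("wrist")
print(np.mean([onz(w,u,v,.014) for u,v in((249,88),(401,88),(259.5,252),(389.5,252))],0), np.mean([onz(w,324.5,v,.055) for v in(136.5,228.5)],0))
E
python3 plan.py .558 .279 .026 94
```

```text
[0.55711271 0.27860149 0.014     ] [0.55675862 0.28021198 0.055     ]
t 11.93 shift [0.0199 0.0036 0.6817] turn [ 0.     -0.     -0.0001] rows 4.088506180119812 0.0038704711803818613
```

>>> apply_moves(commands=[[1,0.02,0,0.11,0,0,0],[1,0.02,0,0.23,0,0,0],[1,0.02,0,0.35,0,0,0],[1,0.02,0,0.46,0,0,0],[1,0.02,0,0.56,0,0,0],[1,0.02,0,0.64,0,0,0],[1,0.02,0,0.68,0,0,0],[1,0.02,0,0.68,0,0,0]])

```text
time: 12.6
ee_pos: [0.556, 0.2787, 0.024]
tcp_rot: [-3.138, 0.001, 1.64]
ft_force: [0.4, -0.4, 0.4]
width: 0.0854
gripper_force: 0.0
```

>>> apply_moves(commands=[[0.2,0,0,0,0,0,0],[-0.2,0,0,0,0,0,0],[-0.5,0,0,0,0,0,0],[-0.8,0,0,0,0,0,0],[-0.9,0,0,0,0,0,0],[-0.9,0,0,0,0,0,0],[-0.9,0,0,0,0,0,0],[-0.9,0,0,0,0,0,0]], force=70)

```text
time: 13.27
ee_pos: [0.5573, 0.2793, 0.0271]
tcp_rot: [3.141, -0.0, 1.64]
ft_force: [-1.4, -0.7, 6.4]
width: 0.0152
gripper_force: 69.6
```

>>> apply_moves(commands=[[-0.9,0,0,0,0,0,0],[-0.9,0,0,0,0,0,0],[-0.9,0,0,0,0,0,0],[-0.9,0,0,0,0,0,0],[-0.9,0,0,0,0,0,0],[-0.9,0,0,0,0,0,0],[-0.9,0,0,0,0,0,0],[-0.9,0,0,0,0,0,0]])

```text
time: 13.93
ee_pos: [0.5573, 0.2793, 0.0271]
tcp_rot: [3.141, -0.0, 1.64]
ft_force: [-1.6, -0.4, 6.5]
width: 0.015
gripper_force: 69.6
```

>>> apply_moves(commands=[[-0.9,0,0,-0.05,0,0,0],[-0.9,0,0,-0.13,0,0,0],[-0.9,0,0,-0.23,0,0,0],[-0.9,0,0,-0.34,0,0,0],[-0.9,0,0,-0.46,0,0,0],[-0.9,0,0,-0.58,0,0,0],[-0.9,0,0,-0.66,0,0,0],[-0.9,0,0,-0.7,0,0,0]])

```text
time: 14.6
ee_pos: [0.5575, 0.2793, 0.2053]
tcp_rot: [3.138, -0.001, 1.64]
ft_force: [0.3, -0.6, -3.5]
width: 0.0148
gripper_force: 68.8
```

```bash
python3 plan.py .514 -.2548 .2 105
```

```text
t 14.6 shift [-2.1192 -0.3223  0.0174] turn [ 0.0006 -0.0002 -0.0306] rows 12.85180778638319 1.5380817567002931
```

>>> apply_moves(commands=[[-0.9,-0.04,-0.006,0,0,0,0],[-0.9,-0.11,-0.016,0,0,0,0],[-0.9,-0.2,-0.03,0,0,0,0],[-0.9,-0.3,-0.045,0,0,0,0],[-0.9,-0.4,-0.06,0,0,0,0],[-0.9,-0.5,-0.075,0,0,0,0],[-0.9,-0.6,-0.09,0,0,0,0],[-0.9,-0.7,-0.105,0,0,0,0]])

```text
time: 15.27
ee_pos: [0.542, 0.1009, 0.1994]
tcp_rot: [-3.139, 0.0, 1.64]
ft_force: [-0.0, -0.1, -2.7]
width: 0.015
gripper_force: 68.6
```

>>> apply_moves(commands=[[-0.9,-0.1,-0.015,0,0,0,0],[-0.9,-0.2,-0.03,0,0,0,0],[-0.9,-0.3,-0.045,0,0,0,0],[-0.9,-0.4,-0.06,0,0,0,0],[-0.9,-0.5,-0.075,0,0,0,0],[-0.9,-0.6,-0.09,0,0,0,0],[-0.9,-0.7,-0.105,0,0,0,0],[-0.9,-0.8,-0.12,0,0,0,0]])

```text
time: 15.93
ee_pos: [0.5258, -0.1004, 0.1995]
tcp_rot: [-3.139, -0.001, 1.64]
ft_force: [0.4, 0.7, -2.7]
width: 0.0147
gripper_force: 68.6
```

>>> apply_moves(commands=[[-0.9,-0.1,-0.015,0,0,0,-0.004],[-0.9,-0.2,-0.03,0,0,0,-0.009],[-0.9,-0.3,-0.045,0,0,0,-0.014],[-0.9,-0.4,-0.06,0,0,0,-0.019],[-0.9,-0.49,-0.077,0,0,0,-0.024],[-0.9,-0.56,-0.09,0,0,0,-0.028],[-0.9,-0.6,-0.095,0,0,0,-0.0306],[-0.9,-0.62,-0.097,0,0,0,-0.0306]])

```text
time: 16.6
ee_pos: [0.5123, -0.2566, 0.1993]
tcp_rot: [-3.139, -0.002, 1.832]
ft_force: [-0.4, -0.3, -3.4]
width: 0.0153
gripper_force: 68.7
```

>>> apply_moves(commands=[[-0.9,0,0,0,0,0,0],[-0.9,0,0,0,0,0,0],[-0.9,0,0,0,0,0,0],[-0.9,0,0,0,0,0,0],[-0.9,0,0,0,0,0,0],[-0.9,0,0,0,0,0,0],[-0.9,0,0,0,0,0,0],[-0.9,0,0,0,0,0,0]])

```text
time: 17.27
ee_pos: [0.5136, -0.255, 0.2013]
tcp_rot: [3.142, 0.0, 1.833]
ft_force: [0.6, 0.8, -4.2]
width: 0.0149
gripper_force: 68.7
```

```bash
python3 plan.py .514 -.2548 .1 105;  python3 - <<'E'
from h import *
w=read_camera("wrist"); s=read_camera("side")
a=cv2.resize(w["img"],(480,300)); b=cv2.resize(s["img"][60:260,240:460],(300,273))
out=np.zeros((300,780,3),np.uint8); out[:,:480]=a; out[:273,480:]=b
cv2.imwrite("pics/w6.png",out[:,:,::-1])
E
```

```text
t 17.27 shift [0.0006 0.0016 0.4054] turn [0. 0. 0.] rows 2.4303646431003343 0.0020872068621855637
```

View pics/w6.png

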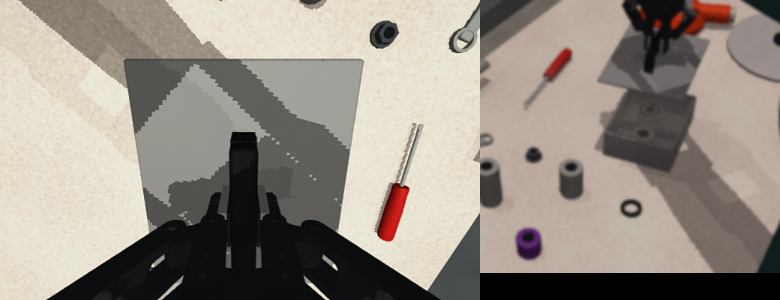

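The wrist view shows the lid held level and square. The side view shows it squarely above the open box, with both parts inside. Next I'll lower it.

>>> apply_moves(commands=[[-0.9,0,0,0.06,0,0,0],[-0.9,0,0,0.14,0,0,0],[-0.9,0,0,0.23,0,0,0],[-0.9,0,0,0.31,0,0,0],[-0.9,0,0,0.38,0,0,0],[-0.9,0,0,0.42,0,0,0],[-0.9,0,0,0.44,0,0,0],[-0.9,0,0,0.44,0,0,0]])

```text
time: 18.03
ee_pos: [0.5132, -0.255, 0.0901]
tcp_rot: [-3.14, -0.001, 1.833]
ft_force: [-0.5, -0.1, -2.5]
width: 0.0147
gripper_force: 68.6
```

>>> apply_moves(commands=[[-0.9,0,0,0.006,0,0,0],[-0.9,0,0,0.012,0,0,0],[-0.9,0,0,0.018,0,0,0],[-0.9,0,0,0.024,0,0,0],[-0.9,0,0,0.03,0,0,0],[-0.9,0,0,0.034,0,0,0],[-0.9,0,0,0.036,0,0,0],[-0.9,0,0,0.036,0,0,0]])

```text
time: 18.7
ee_pos: [0.5136, -0.2552, 0.0822]
tcp_rot: [-3.141, -0.0, 1.833]
ft_force: [0.7, -0.1, -2.7]
width: 0.0147
gripper_force: 68.6
```

>>> apply_moves(commands=[[-0.9,0,0,0.003,0,0,0],[-0.9,0,0,0.006,0,0,0],[-0.9,0,0,0.009,0,0,0],[-0.9,0,0,0.01,0,0,0],[-0.9,0,0,0.01,0,0,0],[-0.9,0,0,0.01,0,0,0],[-0.9,0,0,0.01,0,0,0],[-0.9,0,0,0.01,0,0,0]])

```text
time: 19.37
ee_pos: [0.5136, -0.2552, 0.0799]
tcp_rot: [3.142, 0.0, 1.833]
ft_force: [-0.5, 0.7, -3.7]
width: 0.0146
gripper_force: 68.6
```

>>> apply_moves(commands=[[-0.9,0,0,0.002,0,0,0],[-0.9,0,0,0.004,0,0,0],[-0.9,0,0,0.005,0,0,0],[-0.9,0,0,0.006,0,0,0],[-0.9,0,0,0.006,0,0,0],[-0.9,0,0,0.006,0,0,0],[-0.9,0,0,0.006,0,0,0],[-0.9,0,0,0.006,0,0,0]])

```text
time: 20.03
ee_pos: [0.5136, -0.2552, 0.0791]
tcp_rot: [3.141, 0.0, 1.833]
ft_force: [-4.3, 2.8, 6.6]
width: 0.0149
gripper_force: 70.1
```

Contact at exactly the predicted closed height (0.0791). Now I'll release and retreat upward.

>>> apply_moves(commands=[[-0.5,0,0,0,0,0,0],[-0.3,0,0,0,0,0,0],[-0.1,0,0,0,0,0,0],[0.1,0,0,0,0,0,0],[0.3,0,0,0,0,0,0],[0.3,0,0,0,0,0,0],[0.3,0,0,0,0,0,0],[0.3,0,0,0,0,0,0]])

```text
time: 20.7
ee_pos: [0.5136, -0.2552, 0.0783]
tcp_rot: [3.142, -0.0, 1.833]
ft_force: [0.1, 0.4, -1.2]
width: 0.0556
gripper_force: 0.0
```

>>> apply_moves(commands=[[0.3,0,0,-0.06,0,0,0],[0.3,0,0,-0.14,0,0,0],[0.3,0,0,-0.24,0,0,0],[0.3,0,0,-0.34,0,0,0],[0.3,0,0,-0.44,0,0,0],[0.3,0,0,-0.52,0,0,0],[0.3,0,0,-0.58,0,0,0],[0.3,0,0,-0.6,0,0,0]])

```text
time: 21.37
ee_pos: [0.5141, -0.2555, 0.2308]
tcp_rot: [3.14, 0.002, 1.833]
ft_force: [0.4, -0.1, -0.4]
width: 0.0556
gripper_force: 0.0
```

```bash
python3 - <<'E'
from h import *
w=read_camera("wrist"); s=read_camera("side"); o=manip.observe(); print(o['ee_pos'],o['ft_force'],o['gripper_force'],o['width'])
a=cv2.resize(w["img"],(480,300)); b=cv2.resize(s["img"][60:260,240:460],(300,273))
out=np.zeros((300,780,3),np.uint8); out[:,:480]=a; out[:273,480:]=b
cv2.imwrite("pics/w7.png",out[:,:,::-1])
b=np.array([.514,-.2548,.066]); X=np.array([np.cos(np.radians(15)),np.sin(np.radians(15)),0]); Y=np.array([-X[1],X[0],0])
for i,j in((1,1),(1,-1),(-1,-1),(-1,1)): print(proj(w,b+i*X*.0775+j*Y*.0925)*.75)
E
```

```text
[ 0.51376471 -0.25531172  0.22860653] [-0.35036674  0.07164546  0.18421049] 0.0 0.05553411754181063
[304.4602563   67.53363323]
[294.18417643 197.26981716]
[192.24687161 197.21286205]
[182.36583037  67.34279215]
```

View pics/w7.png

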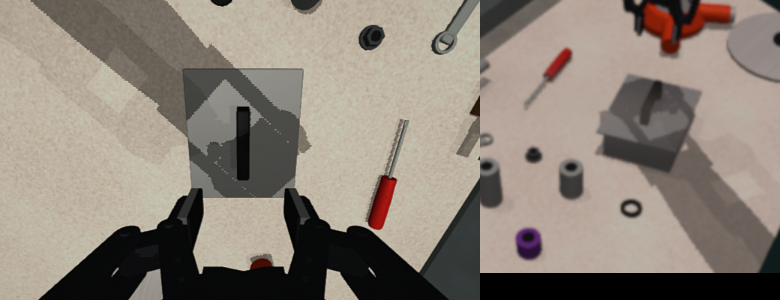

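The lid's corners are at about (183,69), (303,69), (296,197) and (190,197), within about 2 px of those predicted for a closed, level lid. The gripper is clear, so I'll hand the job in.

```bash
python3 -c "from rig import manip; print(manip.job_done())"
```

```text
the job is handed in; nothing more can be done
None
```

The short steel sleeve is set down in the empty compartment beside the bearing, and the grey lid is closed level on the rim and released. I handed the job in at about 21 s of the 64 s allowed; the judge returned no verdict.

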